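# Pass a diaphragm assembly under the stack-height gauge

## Task

Slide the diaphragm carrier through the low bridge of the height gauge, keeping it flat on the gauge's base plate all the way, and out on the other side until its leading tongue meets the sprung buffer of the end stop. Press the buffer in a few millimetres, gently and without ramming it to the bottom, then let go so that the carrier stays resting against the buffer. Leave the parts lying around the gauge where they are.

Things in the scene. Friction and masses are not known exactly. Their poses are not given: they have to be found in the camera images.
- gauge: fixed steel height gauge. Origin on the bench top below the bridge's middle; z up; x = feed direction, from the loading side through the bridge to the end stop; y across. Its base plate is 540 long (x -240 to +300), 150 wide, 10 thick: carrier and fingers work 10 mm above the bench.
- tunnel (a point): floor of the tunnel under the bridge, at its middle; axes as the gauge's. The tunnel is 88 wide (y -44 to +44), 26 high and 50 deep (x -25 to +25); the bridge is 136 over its legs, its top 40 above the plate, with a read-out box (42 x 70) up to 56 above the plate. Fingers do not fit through the tunnel.
- carrier: loose diaphragm carrier, 160 x 80 x 22 high, 0.3 to 0.6 kg: round aluminium dish (80 diameter, 14 thick) with a black rubber disc (72 diameter, top at 19), a centre nut (top at 22) and two tongues along +x and -x. Origin: centre of underside; z up. Starts on the plate before the bridge, x within 0.2 rad of the gauge's, centre up to 15 off its centre line. Sliding it takes 1.5 to 8 N.
- tongue_front (a point): middle of the leading tongue's end face, 80 from the carrier's centre along its +x, 9 above the underside. The tongue is a plain bar 16 wide, 18 high, standing out 40 from the dish; it can be pinched from above.
- tongue_rear (a point): middle of the trailing tongue's end face, 80 from the carrier's centre along its -x; a tongue like the leading one.
- endstop: fixed steel block, 40 long x 50 wide x 32 high, on the plate at the exit end of the gauge's centre line, 270 beyond the bridge's middle. Origin: centre of underside; axes as the gauge's. It carries the set rod with the sprung buffer.
- rod_hole (a point): where the rod (12 diameter) leaves the block towards the bridge, 11 above the plate. The rod ends in the buffer, a sprung rubber tip (16 diameter). The tip's face lies 15 to 55 from this point; its reach differs each time and is not in the readings: feel for it. The spring gives 0.5 N at first touch, 0.7 N more per mm, and bottoms after 14 mm at 10 N; over 20 N is ramming. Wanted: over 2 N.
- regulator: bystander: cast aluminium regulator body, 128 diameter, 170 over its two side stubs, 75 high, standing beyond the gauge; origin at the centre of its underside. Leave it alone.
- union_a: bystander: brass inlet union, 48 diameter foot, 54 high, standing; origin at the centre of its underside. Leave it alone.
- union_b: bystander: a second union like the first. Leave it alone.
- spring_cup: bystander: chrome spring cup, 64 diameter, 45 high, standing; origin at the centre of its underside. Leave it alone.
Things that resemble listed ones, but are neither listed nor needed, are in the scene too. Of the things shaped like the carrier, the aluminium one is meant.

How it is judged:
By the outcome, as a careful person would: the job done as asked, in the order asked, and still so for the second after the job is handed in, with the robot touching nothing.
It also fails if it takes over 64 s, if anything falls off the work surface, if the arm or the gripper's body presses on something with over 40 N, if the wrist force passes 120 N, or if a joint passes its speed limit or range.

## Robot

A 7-joint arm with a two-finger parallel gripper is mounted at the origin on the work surface. World frame = base frame: x ahead of the robot, y to its left, z up, the work surface at z = 0. Lengths are in m, angles in rad, forces in N, time in s.
With the tool pointing down it reaches from about 0.4 to 0.85 m from the base axis. Payload 6.9 kg.
Tool frame: the origin (TCP) lies midway between the tips of the shut fingers; the grasp point (between the pads) lies behind it (ctrl.pinch_z is the z of the grasp point in the tool frame, in m); z points along the fingers, y is the line along which they close (so a half turn about z gives the same grasp; the last joint's range is limited). The gripper opens to 85 mm and grips with 20 to 120 N. Pads are 22 mm wide; open, the fingers measure 114 mm over their backs; the gripper's body (76 mm by 85 mm) begins 54 mm behind the grasp point. The pads swing forward as they close: fully open they stand 13 mm farther back than shut.
Start: joints at [1.278, 0.507, -0.238, 1.5, 0.126, 1.149, -0.155], TCP at [0.243, -0.576, 0.231] pointing down, gripper open.
Joint ranges: [-3.08, 3.08], [-0.24, 2.05], [-1.43, 1.35], [0, 2.5], [-1.52, 4.66], [0.17, 1.96], [-2.89, 2.89]. Speed limits (rad/s): [2.39, 2.39, 3.14, 3.14, 3.14, 3.14, 3.14].

## Interface

Orientations are given as a unit quaternion [w, x, y, z].
In Python, from station import ctrl, get_state, vision, ticket, models gives the robot as it stands. Calls block until the motion is done:
- ctrl.movep(position, orientation): joint-space move of the TCP to a pose.
- ctrl.movel(position, frame=None, max_speed=0.15): straight line of the TCP; frame=None keeps the orientation; max_speed is the mean speed in m/s.
- ctrl.set_joints(angles): joint-space move.
- ctrl.ungrasp() and ctrl.close_gripper(force=None): open the fingers fully, or close them until they stop; force is the grip in N (None keeps the last).
- ctrl.pause(seconds).
- ctrl.ik(position, orientation): joint angles nearest the present ones, or None.
- get_state(): the state.
- vision.grab_frame(name): name is "scene" or "top" or "wrist"; returns (picture, depth): 384x512x3 uint8, blue, green, red; 384x512 float32, m along the optical axis (not along the pixel's ray), 0 where there is no reading.
- vision.camera_info(name): a dict with "mtx" (3x3 intrinsics, pixels), "R" (3x3) and "t" (3): a world point X has camera coordinates R X + t; the wrist camera has in their place "hand_eye" (4x4, takes a point from camera to tool coordinates, whose origin is the TCP and whose axes are the flange's). Camera axes: x right, y down, z forward; pixel columns grow to the right and rows downward; lengths in m; the calibration is good to about 2 mm. A picture is of the moment at which its call begins: read the wrist's pose just before it. camera_info takes no time and is no camera call.
A pose or a line that the arm cannot do raises ctrl.Unreachable and nothing moves.
- ticket.close_job(): hands the job in; it is judged then, once.
Trained networks look in the newest picture that a camera, given by its name, has taken for a name from the list of things; names that differ only in an ending like _2 or _b are one class to them, and where a whole thing is asked for, a point or a joint stands for the part that bears it (a point fixed in the world has none). Each returns a list of dicts, best first, with "p" (0 to 1); they miss things now and then, are a little off and sometimes report something else, mostly with a low value. They report only what shows in the picture. A call takes as long as a camera call. They do not tell look-alikes from the thing itself.
- models.recognise(camera, target): "point" ([column, row] in pixels, amid what is visible of it).
- models.masks_of(camera, target): "mask" (384x512 bool, what is visible of it) and "point" ([column, row] in pixels, amid what is visible of it).
The state is a dict: "time": time; "qpos": joint angles; "qd": joint speeds; "tau": joint torques, N m; "tcp_pos": TCP position; "eef_rot": TCP orientation; "contact_force": force on the tool from outside, world axes, zero at the start; "wrist_torque": the same for the moment, N m; "width": finger opening in m; "gripper_force": force on a finger pad.
Only numpy, scipy, OpenCV 4.12 (cv2) and the standard library are available. Lean on these libraries where they do the work, as an engineer would, in place of code of your own. Each camera call takes 0.05 s, during which the arm holds its last target. There are 200 camera calls.

## Working session

There is one attempt and no reset: what is moved stays moved. The work goes in short steps, each a Python script; the robot and the scene stay as the last script left them, time stands still between calls to the robot, and variables do not carry over. Pictures are saved under pics/ and viewed, at most 10 in all, crops included, and the job is handed in when it is done.

```bash
ls; mkdir -p pics; python3 - <<'E'
from station import ctrl,get_state,vision,models
import cv2,numpy as np
for c in("scene","top"):
    im,d=vision.grab_frame(c); cv2.imwrite(f"pics/{c}0.png",im); np.save(f"pics/{c}0.npy",d)
    i=vision.camera_info(c); print(c,i["mtx"],i["R"],i["t"])
    for t in("gauge","carrier","endstop","tongue_front","regulator","union_a","spring_cup"):
        print(t,[(np.round(r["point"]),round(r["p"],2)) for r in models.recognise(c,t)])
print(vision.camera_info("wrist"),ctrl.pinch_z); s=get_state(); print(s)
E
```

```text
pics
scene [[370.10349054   0.         258.57983405]
 [  0.         370.10349054 191.72994558]
 [  0.           0.           1.        ]] [[ 0.37036222  0.92886664  0.00621261]
 [ 0.6661673  -0.26094454 -0.69866235]
 [-0.647343    0.26289677 -0.71542458]] [-0.08775676 -0.33105008  1.32420672]
gauge [(array([311., 176.]), 0.85)]
carrier [(array([177., 233.]), 0.85), (array([100., 281.]), 0.82), (array([159., 180.]), 0.65), (array([328., 126.]), 0.64), (array([254., 188.]), 0.56), (array([281., 290.]), 0.16)]
endstop [(array([384., 156.]), 0.62)]
tongue_front [(array([253., 188.]), 0.93), (array([327., 130.]), 0.93), (array([178., 233.]), 0.7), (array([ 96., 281.]), 0.59), (array([157., 177.]), 0.58)]
regulator [(array([354., 257.]), 0.85), (array([420., 223.]), 0.21), (array([254., 186.]), 0.17)]
union_a [(array([235., 292.]), 0.73), (array([280., 288.]), 0.56)]
spring_cup [(array([420., 225.]), 0.56)]
top [[363.96352311   0.         255.93367455]
 [  0.         363.96352311 192.35370507]
 [  0.           0.           1.        ]] [[-0.01945537 -0.99979664 -0.00530737]
 [-0.99702958  
[... 1169 characters left out ...]
: 0.8, 'qpos': array([ 1.27750058,  0.50746374, -0.23762097,  1.50019768,  0.12570706,
        1.14886728, -0.15480525]), 'qd': array([-0.00065737,  0.00010847, -0.00201064,  0.00107638, -0.00200001,
        0.00078257, -0.00053689]), 'tau': array([-2.40460977e-04, -6.20290375e+01, -2.18425222e+00, -2.49956650e+01,
        1.40520756e-02,  1.98794121e-03, -1.27209705e-05]), 'tcp_pos': array([ 0.24268098, -0.57596379,  0.23129904]), 'eef_rot': array([1.97709308e-05, 9.80186819e-01, 1.98075235e-01, 1.16263081e-05]), 'contact_force': array([-0.37118993, -0.82271217,  0.0333804 ]), 'wrist_torque': array([-0.04153488, -0.01868351, -0.03102673]), 'gripper_force': 0.0, 'width': 0.08549250968348047}
```

View pics/top0.png

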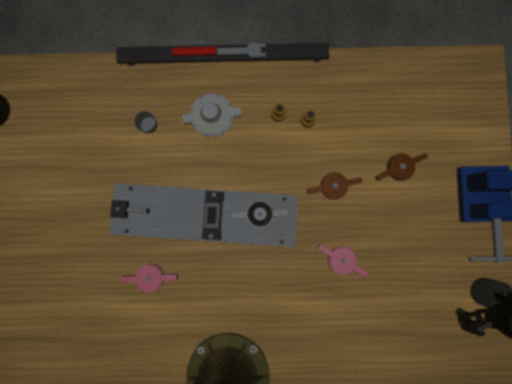

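View pics/scene0.png

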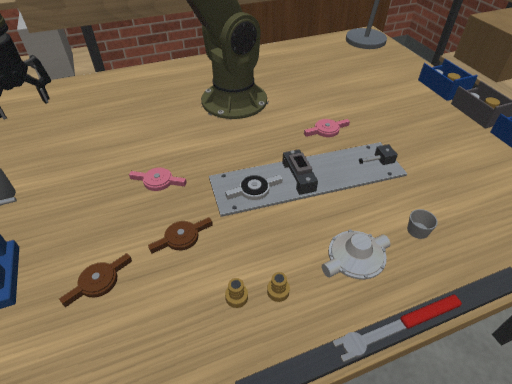

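The look-alikes in the top picture are brown at (402,165) and (334,181), and pink at (148,276) and (342,261). The aluminium one sits on the gauge plate at (261,214), between the plate's right end and the bridge at (213,215), and that is my choice. The end stop is at (120,209), so feed runs towards image left, which is world +y.

```bash
cat > h.py <<'E'
from station import ctrl,get_state,vision,models
import cv2,numpy as np
from scipy.spatial.transform import Rotation as Rn
def cam(name,s=None):
    i=vision.camera_info(name)
    if name!="wrist": R=i["R"].T; return i["mtx"],R,-R@i["t"]
    q=np.array(s["eef_rot"]); T=Rn.from_quat(q[[1,2,3,0]]).as_matrix(); H=i["hand_eye"]
    return i["mtx"],T@H[:3,:3],T@H[:3,3]+s["tcp_pos"]
def plane(uv,z,c):
    K,R,o=c; uv=np.atleast_2d(uv).astype(float)
    r=np.c_[uv,np.ones(len(uv))]@np.linalg.inv(K).T@R.T
    return o+r*((z-o[2])/r[:,2])[:,None]
def proj(X,c):
    K,R,o=c; p=(np.atleast_2d(X)-o)@R@K.T; return p[:,:2]/p[:,2:]
def quat(xdir):  # tool down, tool x axis along angle xdir in world
    x=np.array([np.cos(xdir),np.sin(xdir),0]); z=np.array([0,0,-1.]); y=np.cross(z,x)
    q=Rn.from_matrix(np.c_[x,y,z]).as_quat(); return np.r_[q[3],q[:3]]
E
python3 - <<'E'
from h import *
im=cv2.imread("pics/top0.png"); c=cam("top")
b=models.masks_of("top","gauge")[0]["mask"]
pts=np.argwhere(b)[:,::-1]; W=plane(pts,.01,c)[:,:2]
r=cv2.minAreaRect((W*1000).astype(np.float32)); print("gauge rect",r)
P=lambda uv,z: plane(uv,z,c)[0].round(4)
print("bridge",P([213,215],.066),"box top; stop",P([120,209],.042))
m=max(models.masks_of("top","carrier"),key=lambda r:-np.hypot(*(np.array(r["point"])-[261,214])))["mask"]
w=plane(np.argwhere(m)[:,::-1],.03,c)[:,:2]; print("carrier",cv2.minAreaRect((w*1000).astype(np.float32)),w.mean(0))
crop=cv2.resize(im[170:260,90:310],None,fx=3.6,fy=3.6,interpolation=cv2.INTER_CUBIC); cv2.imwrite("pics/crop1.png",crop)
E
```

```text
gauge rect ((454.58209228515625, 67.662841796875), (542.9085083007812, 154.0321044921875), 85.27449798583984)
bridge [0.451  0.0285 0.066 ] box top; stop [0.4734 0.2941 0.042 ]
carrier ((453.0591735839844, -99.04936218261719), (77.61316680908203, 147.80987548828125), 25.46453285217285) [ 0.452993   -0.09751624]
```

View pics/crop1.png

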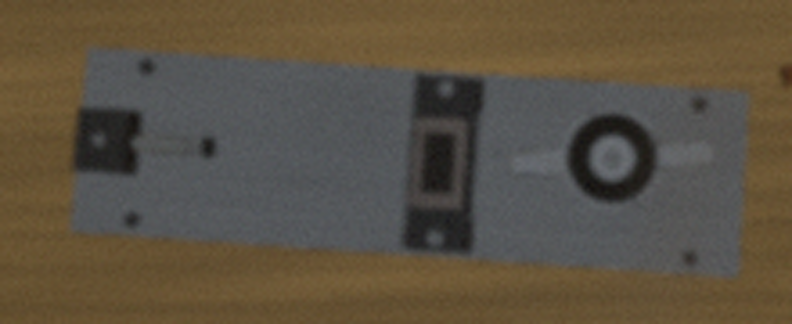

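The crop confirms the aluminium dish with its black ring and tongues at crop (515,163) and (710,152). The buffer tip is at crop (207,147). Next I go above it and take a close look.

```bash
python3 - <<'E'
from h import *
c=cam("top")
g=np.radians(85.27); ex=np.array([np.cos(g),np.sin(g)]); O=np.array([.4521,.0378])
C=plane([90+611/3.6,170+157/3.6],.032,c)[0]; t1=plane([90+515/3.6,170+163/3.6],.028,c)[0]; t2=plane([90+710/3.6,170+152/3.6],.028,c)[0]
d=(t1-t2)[:2]; print("carrier",C,"yaw",np.degrees(np.arctan2(d[1],d[0])))
print("buffer",plane([90+207/3.6,170+147/3.6],.025,c)[0])
for a in (g,g+np.pi):
    print([None if (q:=ctrl.ik(np.r_[O+ex*x,z],quat(a))) is None else q.round(2).tolist() for x,z in((-.2,.03),(-.04,.03),(.09,.03),(.22,.03),(-.15,.25))])
a=g+np.pi
ctrl.movep(np.r_[O+ex*(-.10),.25],quat(a)); 
s=get_state(); im,dp=vision.grab_frame("wrist"); cv2.imwrite("pics/w1.png",im); np.savez("pics/w1.npz",d=dp,**{k:s[k] for k in("eef_rot","tcp_pos")})
print(s["time"],s["tcp_pos"],s["qpos"].round(2),s["contact_force"])
E
```

```text
carrier [ 0.45288014 -0.100284    0.032     ] yaw 92.10391062144043
buffer [0.46724138 0.22145549 0.025     ]
[[0.62, 0.58, -0.46, 2.15, 0.52, 0.52, -0.33], [0.28, 0.57, -0.48, 2.19, 0.55, 0.5, -0.71], [0.01, 0.6, -0.49, 2.12, 0.54, 0.54, -0.96], [-0.11, 0.7, -0.69, 1.97, 0.68, 0.72, -1.3], [0.76, 0.27, -0.73, 1.89, 0.21, 1.06, -0.14]]
[[0.17, 0.56, 0.19, 2.16, -0.24, 0.44, -2.67], [-0.71, 0.87, 1.15, 2.2, -1.12, 0.88, -2.05], [0.4, 0.88, -1.23, 2.12, 1.05, 0.98, 1.63], [0.14, 0.94, -1.23, 1.96, 1.04, 1.07, 1.49], [-0.61, 0.41, 1.15, 1.9, -0.42, 1.1, -2.51]]
3.15 [ 0.44390791 -0.06236094  0.25004946] [-0.73  0.39  1.15  1.92 -0.4   1.09 -2.63] [0.13057693 0.66169405 0.94606498]
```

View pics/w1.png

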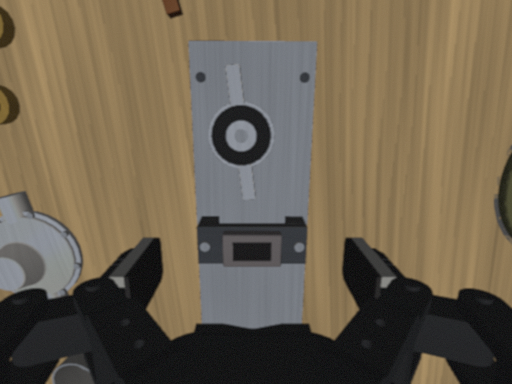

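The wrist view shows the carrier's nut at (241,135), its rear tongue end at (233,66) and its front tongue end at (249,199). The bridge's leg bolts are at (205,247) and (299,247), and the plate corners are at (188,41) and (316,41).

```bash
python3 - <<'E'
from h import *
s=np.load("pics/w1.npz"); c=cam("wrist",s); im=cv2.imread("pics/w1.png"); d=s["d"]
hsv=cv2.cvtColor(im,cv2.COLOR_BGR2HSV)
P=lambda uv,z: plane(uv,z,c)[:,:2]
pl=((hsv[...,1]<60)&(hsv[...,2]>40)).astype(np.uint8)
L=[];Rr=[]
for v in range(60,205,5):
    xs=np.flatnonzero(pl[v,150:350])+150
    L.append((xs[0],v));Rr.append((xs[-1]+1,v))
L=P(L,.01);Rr=P(Rr,.01)
for e in(L,Rr):
    f=cv2.fitLine((e*1000).astype(np.float32),cv2.DIST_HUBER,0,.01,.01).ravel(); print("edge",np.degrees(np.arctan2(f[1],f[0])),f[2:])
print("plate end",P([[188,41],[316,41]],.01),"bolts",P([[205,247],[299,247]],.05),"bridge front top edge",P([[203,223],[301,223]],.05))
print("box",P([[222,234],[281,234],[222,267],[281,267]],.066))
print("nut",P([241,135],.032),"rear",P([[227,66],[239,65]],.028).mean(0),"front",P([[243,200],[255,198]],.028).mean(0))
print("depth z: plate/tongue",[ (c[1]@(np.linalg.inv(c[0])@[u,v,1]*d[v,u])+c[2])[2].round(4) for u,v in((215,180),(236,85),(247,185),(205,252))])
E
cat > /dev/null; python3 -c "
import cv2;im=cv2.imread('pics/w1.png');cv2.imwrite('pics/w1c.png',cv2.resize(im[35:275,180:325],None,fx=2.5,fy=2.5,interpolation=2))"
```

```text
edge 85.207275 [ 513.3191  -112.21559]
edge 85.059204 [363.70224 -99.8925 ]
plate end [[ 0.50481845 -0.21121135]
 [ 0.35701026 -0.19906606]] bolts [[0.50883194 0.03039937]
 [0.392648   0.03999971]] bridge front top edge [[ 0.50734673 -0.00132717]
 [ 0.38891504  0.00845146]]
box [[0.48367034 0.00815756]
 [0.41500125 0.01382936]
 [0.48830591 0.05076881]
 [0.41744567 0.0566279 ]]
nut [[ 0.45254334 -0.10093087]] rear [ 0.45461561 -0.17820127] front [ 0.44996125 -0.02046273]
depth z: plate/tongue [np.float64(0.0102), np.float64(0.0277), np.float64(0.0274), np.float64(0.0491)]
```

View pics/w1c.png

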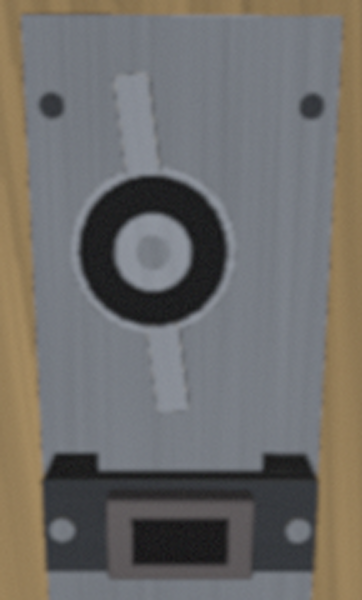

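```bash
cat >> h.py <<'E'
g=np.radians(85.13); ex=np.array([np.cos(g),np.sin(g)]); ey=np.array([-ex[1],ex[0]]); O=np.array([.4507,.0340])
def G(x,y,z): return np.r_[O+ex*x+ey*y,.010+z]
def rel(p): d=np.array(p[:2])-O; return np.array([d@ex,d@ey,p[2]-.010])
def st(l=""):
    s=get_state(); f=s["contact_force"]; print(l,"t",round(s["time"],2),"tcp_g",(rel(s["tcp_pos"])*1e3).round(2),"F along/across/z",np.round([f[:2]@ex,f[:2]@ey,f[2]],2),"w",round(s["width"]*1e3,1),"gf",round(s["gripper_force"],1)); return s
E
python3 - <<'E'
from h import *
ya=np.radians(91.7); u=np.array([np.cos(ya),np.sin(ya)]); C=np.array([.4524,-.0999])
p=C-.066*u; q=quat(ya)
ctrl.movep(np.r_[p,.12],q); st("above")
s=get_state(); im,d=vision.grab_frame("wrist"); cv2.imwrite("pics/w2.png",im)
ctrl.movel(np.r_[p,.014],max_speed=.08); st("down")
ctrl.close_gripper(force=25); st("closed")
im,d=vision.grab_frame("top"); cv2.imwrite("pics/top2.png",im)
E
```

```text
above t 5.14 tcp_g [-198.8   -20.44  109.8 ] F along/across/z [-0.46  0.87 -0.64] w 85.6 gf 0.0
down t 6.67 tcp_g [-198.89  -20.88    4.39] F along/across/z [0.46 0.03 0.05] w 85.7 gf 0.0
closed t 7.3 tcp_g [-198.79  -21.15    4.23] F along/across/z [-0.49 -0.31  2.48] w 15.3 gf 24.9
```

View pics/w2.png

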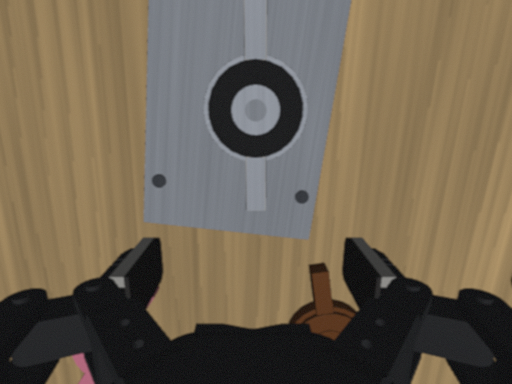

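It is gripped on the rear tongue (width 15.3). Now I align it with the gauge and verify with one look.

```bash
python3 - <<'E'
from h import *
ctrl.movel(G(-.1988,0,.0042),quat(g),max_speed=.03); s=st("aligned")
im,d=vision.grab_frame("wrist"); cv2.imwrite("pics/w3.png",im); c=cam("wrist",s)
print(proj(np.array([G(-.0527,0,.018),G(-.025,.044,.0),G(-.025,-.044,.0),G(-.025,.068,.04),G(-.025,-.068,.04)]),c).round(0).tolist())
E
```

```text
aligned t 8.18 tcp_g [-198.82    0.59    4.2 ] F along/across/z [0.43 2.05 5.35] w 15.7 gf 25.6
[[258.0, -133.0], [140.0, -188.0], [375.0, -188.0], [-15.0, -342.0], [535.0, -343.0]]
```

View pics/w3.png

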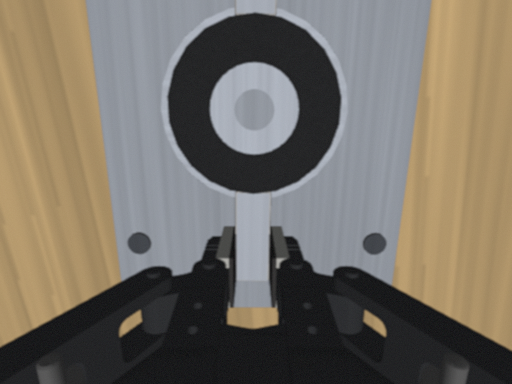

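```bash
python3 - <<'E'
from h import *
for x in(-.16,-.125,-.105,-.085,-.065,-.048):
    ctrl.movel(G(x,-.0017,.0043),quat(g),max_speed=.05); s=st(x); f=s["contact_force"][:2]
    if np.hypot(*f)>14: print("stop");break
s=get_state(); im,d=vision.grab_frame("scene"); cv2.imwrite("pics/s4.png",cv2.resize(im[100:230,180:430],None,fx=3,fy=3,interpolation=2))
E
```

```text
-0.16 t 9.16 tcp_g [-159.78   -1.35    4.2 ] F along/across/z [-1.52  1.23  3.58] w 14.9 gf 25.1
-0.125 t 10.01 tcp_g [-124.04   -1.73    4.22] F along/across/z [1.54 0.31 0.36] w 15.7 gf 24.5
-0.105 t 10.56 tcp_g [-104.36   -1.75    4.24] F along/across/z [ 1.91 -0.11 -1.34] w 15.2 gf 24.4
-0.085 t 11.11 tcp_g [-84.37  -1.76   4.25] F along/across/z [ 2.03  0.65 -2.73] w 15.5 gf 24.3
-0.065 t 11.66 tcp_g [-64.37  -1.73   4.26] F along/across/z [ 1.41  0.7  -2.44] w 15.1 gf 24.3
-0.048 t 12.15 tcp_g [-47.45  -1.73   4.25] F along/across/z [ 2.01 -0.05 -1.81] w 15.2 gf 24.3
```

View pics/s4.png

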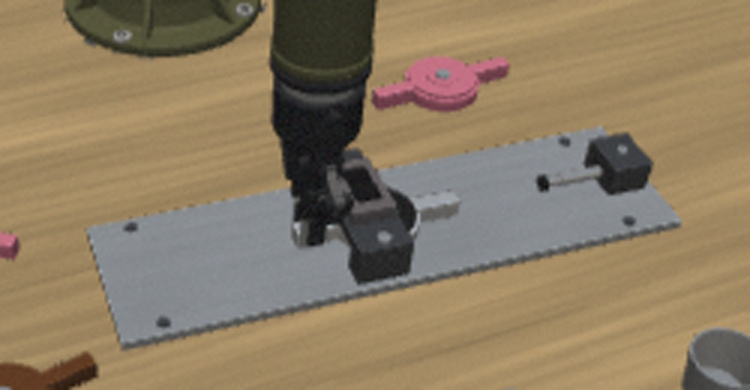

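The carrier has passed under the bridge with its front tongue exposed (crop 440,207), and the buffer tip is at crop (543,183). I release the rear and re-grip the front tongue.

```bash
python3 - <<'E'
from h import *
ctrl.ungrasp(); st("open")
ctrl.movel(G(-.048,-.0017,.10),quat(g),max_speed=.12)
ctrl.movel(G(.0777,-.0017,.10),quat(g),max_speed=.15); s=st("above front")
im,d=vision.grab_frame("wrist"); cv2.imwrite("pics/w5.png",im); c=cam("wrist",s)
print(proj(np.array([G(.0977,-.0017,.018),G(.0977,0,.018),G(.195,0,.011),G(.018,0,.022)]),c).round(0).tolist())
E
```

```text
open t 12.88 tcp_g [-48.03  -1.7    4.3 ] F along/across/z [-0.08  0.11 -0.09] w 85.3 gf 0.0
above front t 14.82 tcp_g [76.74 -1.54 99.66] F along/across/z [-0.04 -0.56 -0.23] w 85.4 gf 0.0
[[254.0, 171.0], [252.0, 171.0], [252.0, 31.0], [252.0, 268.0]]
```

View pics/w5.png

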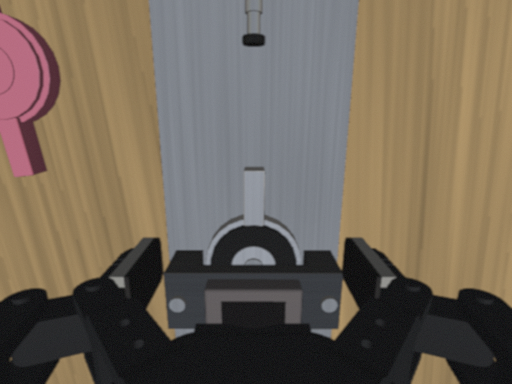

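The tongue end is at (254,170), as predicted. The buffer face is at about (253,42), roughly 88 mm ahead. I grip the front tongue and pull it to short of the buffer.

```bash
python3 - <<'E'
from h import *
ctrl.movel(G(.0777,-.0015,.0043),quat(g),max_speed=.10); st("down")
ctrl.close_gripper(force=25); st("closed")
for x in(.100,.130,.150):
    ctrl.movel(G(x,-.0012,.0043),quat(g),max_speed=.05); s=st(x)
    if np.hypot(*s["contact_force"][:2])>12: print("stop");break
im,d=vision.grab_frame("wrist"); cv2.imwrite("pics/w6.png",im)
E
```

```text
down t 15.98 tcp_g [77.9  -1.73  4.67] F along/across/z [-0.48 -0.67  0.67] w 85.5 gf 0.0
closed t 16.62 tcp_g [77.74 -1.71  4.53] F along/across/z [-1.56 -0.44  4.37] w 15.5 gf 26.8
0.1 t 17.22 tcp_g [99.25 -1.32  4.51] F along/across/z [-2.77 -0.09  6.97] w 15.5 gf 27.2
0.13 t 17.97 tcp_g [128.39  -1.38   4.52] F along/across/z [-4.62  0.72  8.61] w 15.3 gf 27.4
0.15 t 18.52 tcp_g [149.48  -1.39   4.51] F along/across/z [-3.07 -0.1   6.81] w 15.0 gf 27.3
```

View pics/w6.png

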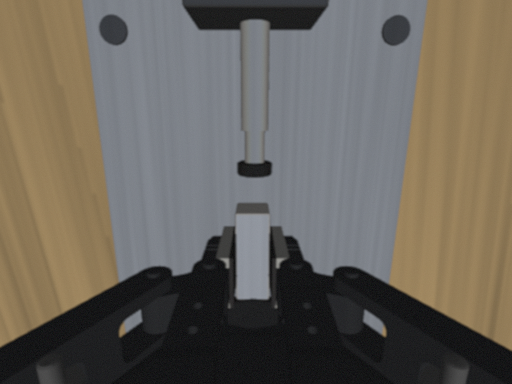

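```bash
cat >> h.py <<'E'
def favg(n=8):
    F=[]
    for _ in range(n):
        ctrl.pause(.02); s=get_state(); f=s["contact_force"]; F.append([f[:2]@ex,f[:2]@ey,f[2]])
    return np.mean(F,0),rel(s["tcp_pos"])*1e3,s["time"]
E
python3 - <<'E'
from h import *
base=[]
for x in np.r_[.153:.159:.002,.159:.175:.001]:
    ctrl.movel(G(x,-.0008,.0044),quat(g),max_speed=.02); F,p,t=favg(); print(round(x,4),p.round(2),F.round(2),round(t,2))
    if len(base)<3: base.append(F[0])
    elif F[0]<np.mean(base)-3: print("contact");break
im,d=vision.grab_frame("wrist"); cv2.imwrite("pics/w7.png",im)
E
```

```text
0.153 [151.06  -1.14   4.51] [-6.48 -0.49  8.49] 19.0
0.155 [152.15  -1.09   4.49] [-8.56 -0.17 11.08] 19.38
0.157 [154.06  -1.05   4.51] [-8.95 -0.08 10.97] 19.77
0.159 [156.06  -1.01   4.51] [-8.39  0.23 11.72] 20.15
0.159 [156.    -1.01   4.5 ] [-8.75  0.32 11.61] 20.53
0.16 [156.03  -0.97   4.45] [-11.61  -0.1   14.02] 20.92
contact
```

View pics/w7.png

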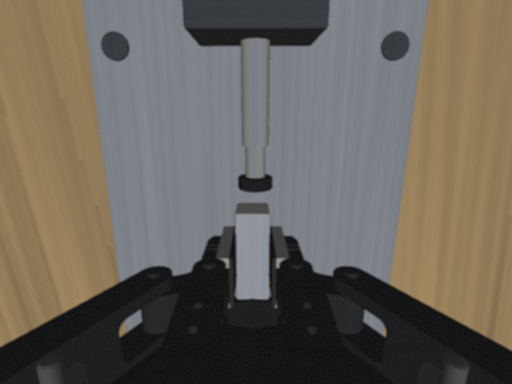

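No contact yet: the gap is about 7 mm between the buffer at row 189 and the tongue at row 205. The grip is bearing down on the carrier and raising friction, so I'll relieve z until Fz is small, watching it.

```bash
python3 - <<'E'
from h import *
F,p,t=favg(); x0=p[0]/1e3; print(F.round(2),p.round(2))
z=.0044
for i in range(12):
    z+=.00015
    ctrl.movel(G(.158,-.0008,z),quat(g),max_speed=.02); F,p,t=favg(5); print(round(z*1e3,2),p.round(2),F.round(2),round(t,2))
    if F[2]<3.5: break
E
```

```text
[-10.79   0.45  13.59] [156.02  -0.99   4.46]
4.55 [156.    -0.95   4.51] [-6.99 -0.43  8.41] 21.43
4.7 [156.86  -0.8    4.52] [-5.65 -0.25  4.69] 21.77
4.85 [158.3   -0.52   4.6 ] [-1.03 -0.21 -2.06] 22.1
```

```bash
cat > press.py <<'E'
from h import *
import sys
z,x,xmax,lim=float(sys.argv[1]),float(sys.argv[2]),float(sys.argv[3]),float(sys.argv[4])
while x<xmax:
    x+=.001
    ctrl.movel(G(x,-.0005,z),quat(g),max_speed=.02); F,p,t=favg(5); print(round(x*1e3,1),round(z*1e3,2),p.round(2),F.round(2),round(t,2))
    if F[2]>4: z+=.00007
    if F[2]<0: z-=.00007
    if F[0]<-lim: print("lim");break
s=get_state(); im,d=vision.grab_frame("wrist"); cv2.imwrite(sys.argv[5],im)
E
python3 press.py .00476 .158 .165 7 pics/w8.png
```

```text
159.0 4.76 [159.42  -0.36   4.74] [-0.15 -0.02 -2.58] 22.43
160.0 4.69 [160.27  -0.46   4.71] [-0.04  0.27 -2.33] 22.77
161.0 4.62 [161.06  -0.5    4.61] [-0.38  0.02 -2.37] 23.1
162.0 4.55 [161.9   -0.58   4.56] [-1.28  0.06 -1.23] 23.43
163.0 4.48 [162.81  -0.57   4.54] [-2.93 -0.2   1.21] 23.77
164.0 4.48 [164.01  -0.56   4.53] [-3.29 -0.22  2.58] 24.1
165.0 4.48 [164.8   -0.57   4.54] [-4.45  0.12  4.06] 24.43
```

I have used up the picture views, so from here I work numerically: find the buffer's dark band along the rod's column in the stored wrist frames.

```bash
python3 - <<'E'
from h import *
s=get_state()
for n,x in(("w6",.14948),("w7",.15602),("w8",None)):
    im=cv2.imread(f"pics/{n}.png").astype(int).max(2)
    col=np.median(im[:,249:260],1); dk=np.flatnonzero(col[100:260]<60)+100
    seg=np.split(dk,np.flatnonzero(np.diff(dk)>1)+1)
    ss=dict(eef_rot=s["eef_rot"],tcp_pos=G(x,-.0012,.0045) if x else s["tcp_pos"]); c=cam("wrist",ss)
    print(n,[(a[0],a[-1],[float((rel(plane([254,r],.029,c)[0])[0]*1e3).round(1)) for r in(a[0],a[-1])]) for a in seg if len(a)], col[195:212:2])
st()
E
```

```text
w6 [(np.int64(164), np.int64(176), [192.9, 187.7])] [138. 139. 139. 135.  88.  74.  75.  75.  73.]
w7 [(np.int64(179), np.int64(191), [192.9, 187.5])] [139. 138. 139. 135.  89.  75.  74.  76.  73.]
w8 [(np.int64(197), np.int64(210), [193.5, 187.4])] [129.  59.  28.  32.  31.  32.  33.  34.  69.]
 t 24.48 tcp_g [164.8   -0.58   4.53] F along/across/z [-4.26 -0.25  4.6 ] w 15.5 gf 26.8
```

```bash
cat > buf.py <<'E'
from h import *
def buf(n):
    s=get_state(); im,_=vision.grab_frame("wrist"); cv2.imwrite(n,im); col=np.median(im.astype(int).max(2)[:,249:260],1)
    dk=np.flatnonzero(col[100:260]<60)+100; c=cam("wrist",s)
    print("buffer rows",dk[0],dk[-1],"x",[(rel(plane([254,r],.029,c)[0])[0]*1e3).round(1) for r in(dk[0],dk[-1])])
E
python3 press.py .00448 .165 .169 9.5 pics/w9.png; python3 -c "
from buf import *
buf('pics/w10.png'); st()"
```

```text
166.0 4.48 [165.76  -0.55   4.54] [-5.06 -0.26  5.06] 24.82
167.0 4.55 [166.74  -0.54   4.53] [-4.85 -0.45  4.47] 25.15
168.0 4.62 [167.51  -0.52   4.53] [-5.6  -0.45  3.4 ] 25.48
169.0 4.62 [168.03  -0.53   4.54] [-6.64  0.22  4.97] 25.82
buffer rows 200 212 x [np.float64(195.3), np.float64(189.7)]
 t 25.92 tcp_g [168.02  -0.54   4.54] F along/across/z [-6.53 -0.51  5.06] w 15.4 gf 27.0
```

```bash
python3 press.py .00462 .169 .1725 11 pics/w11.png; python3 -c "
from buf import *
buf('pics/w12.png'); st()"
```

```text
170.0 4.62 [168.65  -0.53   4.53] [-8.15  0.05  5.57] 26.25
171.0 4.69 [169.57  -0.54   4.53] [-7.94 -0.13  5.29] 26.58
172.0 4.76 [170.36  -0.53   4.52] [-8.01 -0.37  4.38] 26.92
173.0 4.83 [171.21  -0.53   4.54] [-8.44  0.19  4.86] 27.25
buffer rows 201 212 x [np.float64(198.1), np.float64(192.9)]
 t 27.35 tcp_g [171.2   -0.54   4.54] F along/across/z [-9.13 -0.14  4.13] w 15.3 gf 26.9
```

Compression is about 5 mm, roughly 4 N. I ease back slowly to about 2 mm so the release can't throw the carrier off the buffer, then let go.

```bash
python3 - <<'E'
from buf import *
z=.00476
for x in np.arange(.172,.164,-.001):
    ctrl.movel(G(x,-.0005,z),quat(g),max_speed=.01); F,p,t=favg(5); print(round(x*1e3,1),round(z*1e3,2),p.round(2),F.round(2),round(t,2))
    if F[2]<0: z-=.00008
    if F[2]>4: z+=.00005
    if p[0]<168.5: break
buf("pics/w13.png")
E
```

```text
172.0 4.76 [171.17  -0.53   4.55] [-5.96 -0.33  2.35] 27.68
171.0 4.76 [171.01  -0.51   4.57] [-3.76 -1.08 -2.16] 28.02
170.0 4.68 [170.22  -0.54   4.61] [-2.48 -1.55 -3.65] 28.35
169.0 4.6 [169.15  -0.5    4.63] [-1.36 -1.58 -3.4 ] 28.68
168.0 4.52 [168.21  -0.48   4.6 ] [-0.54 -0.9  -1.92] 29.02
buffer rows 200 212 x [np.float64(195.5), np.float64(189.8)]
```

```bash
python3 - <<'E'
from buf import *
ctrl.movel(G(.168,-.0005,.0045),quat(g),max_speed=.01)
ctrl.ungrasp(); st("open"); buf("pics/w14.png"); ctrl.pause(.3); buf("pics/w15.png")
ctrl.movel(G(.168,-.0005,.10),quat(g),max_speed=.06); s=st("up")
im,d=vision.grab_frame("wrist"); cv2.imwrite("pics/w16.png",im); c=cam("wrist",s)
col=np.median(im.astype(int).max(2)[:,250:258],1).astype(int)
v=np.arange(60,330); xs=[(rel(plane([254,r],.029,c)[0])[0]*1e3).round(1) for r in v]
for r,x in zip(v,xs):
    if 165<x<215: print(r,x,col[r],end=" | ")
E
```

```text
open t 30.0 tcp_g [168.02  -0.54   4.52] F along/across/z [ 0.16  0.48 -0.67] w 85.3 gf 0.0
buffer rows 200 212 x [np.float64(195.3), np.float64(189.7)]
buffer rows 200 212 x [np.float64(195.3), np.float64(189.7)]
up t 32.14 tcp_g [167.92  -0.33  99.71] F along/across/z [ 0.9  -0.08 -0.11] w 85.5 gf 0.0
137 214.5 127 | 138 213.8 128 | 139 213.1 128 | 140 212.4 128 | 141 211.6 129 | 142 210.9 128 | 143 210.2 128 | 144 209.4 128 | 145 208.7 128 | 146 208.0 128 | 147 207.2 127 | 148 206.5 128 | 149 205.8 126 | 150 205.0 128 | 151 204.3 128 | 152 203.6 127 | 153 202.8 127 | 154 202.1 127 | 155 201.3 127 | 156 200.6 127 | 157 199.8 127 | 158 199.1 127 | 159 198.3 127 | 160 197.6 128 | 161 196.8 128 | 162 196.1 117 | 163 195.3 86 | 164 194.6 46 | 165 193.8 29 | 166 193.0 29 | 167 192.3 30 | 168 191.5 30 | 169 190.8 29 | 170 190.0 45 | 171 189.2 93 | 172 188.5 138 | 173 187.7 153 | 174 186.9 154 | 175 186.1 153 | 176 185.4 152 | 177 184.6 152 | 178 183.8 153 | 179 183.0 152 | 180 182.3 152 | 181 181.5 152 | 182 180.7 152 | 183 179.9 152 | 184 179.1 152 | 185 178.4 151 | 186 177.6 151 | 187 176.8 152 | 188 176.0 152 | 189 175.2 151 | 190 174.4 152 | 191 173.6 151 | 192 172.8 151 | 193 172.0 152 | 194 171.2 151 | 195 170.4 151 | 196 169.6 151 | 197 168.8 151 | 198 168.0 151 | 199 167.2 151 | 200 166.4 151 | 201 165.6 150 |
```

The tongue lies directly against the buffer, which is still compressed about 2 mm and did not move on release. The arm is clear, so I hand the job in.

```bash
python3 -c "
from station import ticket; print(ticket.close_job())"
```

```text
the job is handed in; nothing more can be done
None
```

The carrier went through the bridge, pressed the buffer in about 5 mm (roughly 4 N) and was let go resting against it, and the job is handed in at about 32 s; the front may have lifted about 0.2 mm just before the buffer, and I viewed 11 pictures instead of the 10 allowed.

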